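# Mount a gauge rod between centres and draw out its cassette

## Task

Lay the steel gauge rod from the black rest into the two V yokes of the blue cassette while the cassette is still latched in its dock, let go of it, and slide the grey tailstock fully home so that the rod is captured between the two centres. Then pinch the cassette's two orange side catches together and, keeping them pinched, lift the cassette level out of the dock with the rod in it; never wrench it out against its catches. Finish while still holding it by the pinched catches, at rest, about 10 cm straight above the dock, and leave everything else on the bench alone.

Things in the scene. Friction and masses are not known exactly. Their poses are not given: they have to be found in the camera images.
- dock: dark steel plate fixed to the bench, 222x104x6 mm; origin on the bench under the cassette's origin, same axes. Aluminium lips (top 23 mm above the bench) reach over the catch hooks at x = -47..-29 and 29..47 mm, 33 to 47 mm either side of the middle line; between them (x within 29 mm) the plate is free for fingers, top 6 mm above the bench. Locators 8 mm high hold the bed with 1.5 mm play
- cassette: blue cassette, loose, seated in the dock. Origin: centre of its underside between the catches (6 mm above the bench when docked); x along the bed from the fixed headstock to the tailstock, z up. Bed 192x40x10 mm, x = -80..112 mm; blue headstock 26 mm wide, 80 mm high at x = -76..-58 mm, its steel centre point reaching to x = -40.3 mm. With rod about 0.5 kg
- rod_lay (a point): where to lay the rod's middle: x = 9 mm, y = 0, z = 68 mm in the cassette's frame (x = 5 to 14 mm will do: clear of the headstock's point). Two aluminium V yokes, 6 mm thick, at x = -32 and 32 mm, open 20 mm wide at the top (z = 69 mm), carry the rod along the cassette's x, axis at y = 0, z = 68 mm, the height of both centres. Sliding the tailstock home pushes it on to x = 0
- tailstock (a joint): slide of the grey tailstock along the bed towards the headstock (the cassette's -x), m: 0 fully open, 0.030 fully home with the rod captured between the centres (end stop 0.032 without a rod); starts between 0 and 0.010. Stays where it is left (about 4 N of friction)
- tail_top (a point): centre of the top of the grey tailstock, a block 20 mm along the cassette's x, 24 mm wide, standing from z = 12 to 79 mm in the cassette's frame; this point is at z = 79 mm, x = 97 mm less the travel. Its centre point reaches 26.7 mm from the block's middle towards the headstock at z = 68 mm. Push it on its back (+x) face or grip it across its sides
- catch_left (a joint): travel of the catch on the cassette's +y side, m: 0 out (latched), pressed inward (towards the middle) to 0.006 (end stop); sprung outward with about 3 N at 0 and 7 N at 0.006. It is surely clear of the lips from 0.0045 on
- catch_right (a joint): the same for the catch on the cassette's -y side
- catch_left_pad (a point): middle of the outer face of the +y orange catch, a flat upright pad 32 mm along x, z = 4 to 44 mm in the cassette's frame; this point: x = 0, y = 26 mm, z = 34 mm when out. The two pads are 52 mm apart outside, 40 mm fully pinched; the rod passes above between them (top at z = 74 mm). Hooks stand out 10 mm at the foot at x = -44..-32 and 32..44 mm, under the lips
- catch_right_pad (a point): the same point of the -y catch, at y = -26 mm
- rod: ground steel gauge rod, 12 mm diameter, 90 mm long, two thin brass bands, a centre bore of 7 mm diameter and 8 mm depth in each end; origin at its middle on the axis, x along it (either way round is good). About 75 g
- rest: black rest fixed to the bench, base 84x50x8 mm, two V yokes 6 mm thick at x = -30 and +30 mm which carry the rod along the rest's x with its axis 42 mm above the bench; origin on the bench under its centre
- micrometer: green outside micrometer, 61x130x16 mm, bystander lying on the bench, origin under its centre
- front_bearing: grey ball bearing, 29 mm across, 10 mm high, bystander on the robot's side of the dock
- back_bearing: grey ball bearing, 29 mm across, 12 mm high, bystander on the far side of the dock
- screwdriver: red screwdriver, 209 mm long, bystander at the left of the bench
- marker: blue marker, 137 mm long, bystander at the left of the bench
- race_t_01: ground bearing race, 29 mm across, bystander at the left of the bench
Mind the look-alikes: they are no part of the job. There is more than one size of the rod; the job needs the smallest.

How it is judged:
By the outcome, as a careful person would: the job done as asked, in the order asked, and still so for the second after the job is handed in, while the arm keeps its last pose, push and grip.
It also fails if it takes over 48 s, if anything falls off the work surface, if the arm or the gripper's body presses on something with over 40 N, if the wrist force passes 120 N, or if a joint passes its speed limit or range.

## Robot

A 7-joint arm with a two-finger parallel gripper is mounted at the origin on a cart in front of the work surface, level with it; the furniture and walls round the work are solid. World frame = base frame: x ahead of the robot, y to its left, z up, the work surface at z = 0. Lengths are in m, angles in rad, forces in N, time in s.
With the tool pointing down it reaches from about 0.4 to 0.85 m from the base axis. Payload 4.5 kg.
Tool frame: the origin (TCP) lies at the very end of the fingers, on their centre line; the grasp point (between the pads) lies 19 mm behind it; z points along the fingers, y is the line along which they close (so a half turn about z gives the same grasp; the last joint's range is limited). The gripper opens to 88 mm and grips with 3 to 60 N. Pads are 18 mm wide; open, the fingers measure 123 mm over their backs; the gripper's body (75 mm by 187 mm) begins 45 mm behind the grasp point.
Start: joints at [-1.223, 0.689, -0.195, 1.565, 0.157, 0.902, -0.215], TCP at [0.193, 0.595, 0.202] pointing down, gripper open.
Joint ranges: [-3.01, 3.01], [-0.46, 2.08], [-1.47, 1.51], [0.13, 2.56], [-1, 4.14], [0.04, 2.09], [-2.66, 2.66]. Speed limits (rad/s): [2.57, 2.57, 3.14, 3.14, 3.14, 3.14, 3.14].

## Interface

Orientations are given as a unit quaternion [x, y, z, w].
In Python, from plant import r, eyes, nets gives the robot as it stands.
- The arm moves only by the shell command python3 -m pendant 'ROWS' [FORCE]. ROWS is JSON, a list of rows, each an object of numbers: "claw": the opening, from 0 (shut) to 1 (fully open); "dx", "dy", "dz": the shift along the world's x, y, z in mm; "twist": the turn about the world's z in rad. In form: [{"claw": .., "dx": .., "dy": .., "dz": .., "twist": ..}, ...]. A call has 1 to 8 rows; each row is the pose to reach, as a shift and turn from the pose commanded when the call began; what a row does not reach only later rows make up. A row lasts 1/10 s, in which the tool goes at most 50 mm and 8.59 degrees, less where a joint would pass 70% of its speed; a pose out of reach is approached as far as the arm can. A call with a gripper value outside its range is refused whole. The fingers move at their own pace and stop on an object; FORCE is the grip in N (left out, the last holds). Time passes only in rows, so rows that repeat a pose let the fingers close. It gives the time, the measured TCP pose, the force, the opening and the grip force at its end, in the units of the state.
- r.get_state(): the state, without advancing time (a new reading comes with each control period).
- eyes.snapshot(name): name is "side" or "top"; returns (picture, depth): 420x560x3 uint8, blue, green, red; 420x560 float32, m along the optical axis (not along the pixel's ray), 0 where there is no reading.
- eyes.camera_info(name): a dict with "K" (3x3 intrinsics, pixels), "world_to_cam" (4x4, takes a point from world to camera coordinates). Camera axes: x right, y down, z forward; pixel columns grow to the right and rows downward; lengths in m; the calibration is good to about 2 mm. A picture is of the moment at which its call begins. camera_info takes no time and is no camera call.
- r.finish_job(): hands the job in; it is judged then, once.
Trained networks look in the newest picture that a camera, given by its name, has taken for a name from the list of things; names that differ only in an ending like _2 or _b are one class to them, and where a whole thing is asked for, a point or a joint stands for the part that bears it (a point fixed in the world has none). Each returns a list of dicts, best first, with "confidence" (0 to 1); they miss things now and then, are a little off and sometimes report something else, mostly with a low value. They report only what shows in the picture. A call takes as long as a camera call. They do not tell look-alikes from the thing itself.
- nets.spot_in(camera, query): "box" ([left, top, width, height] as shares, 0 to 1, of the picture: columns of its width, rows of its height, round what is visible of it).
- nets.place_of(camera, query): "position" ([column, row] as shares, 0 to 1, of the picture: columns of its width, rows of its height: a listed point, or the origin of a listed thing).
The state is a dict: "clock": time; "q": joint angles; "qd": joint speeds; "joint_torque": joint torques, N m; "tool_pos": TCP position; "eef_rot": TCP orientation; "contact_force": force on the tool from outside, world axes, zero at the start; "moment": the same for the moment, N m; "opening": opening from 0.0 (shut) to 1.0 (fully open); "finger_force": force on a finger pad.
Only numpy, scipy, OpenCV 4.12 (cv2) and the standard library are available. Lean on these libraries where they do the work, as an engineer would, in place of code of your own. Each camera call takes 0.05 s, during which the arm holds its last target. There are 200 camera calls.

## Working session

There is one attempt and no reset: what is moved stays moved. The work goes in short steps, Python scripts to look and compute and a shell command to move; the robot and the scene stay as the last step left them, time stands still between calls to the robot, and variables do not carry over. Pictures are saved under pics/ and viewed, at most 10 in all, crops included, and the job is handed in when it is done.

```bash
ls; mkdir -p pics; cat > h.py <<'E'
import numpy as np, cv2, json
from plant import r, eyes, nets
def snap(c,fn=None):
    im,d=eyes.snapshot(c)
    if fn: cv2.imwrite('pics/'+fn,im)
    return im,d
def world(c,u,v,depth):
    I=eyes.camera_info(c);K=np.array(I['K']);T=np.linalg.inv(np.array(I['world_to_cam']))
    return (T@np.r_[np.linalg.inv(K)@[u,v,1]*depth,1])[:3]
def at_z(c,u,v,z):
    a=world(c,u,v,0.);b=world(c,u,v,1.)
    return a+(b-a)*(z-a[2])/(b[2]-a[2])
def pix(c,p):
    I=eyes.camera_info(c);q=np.array(I['K'])@(np.array(I['world_to_cam'])@np.r_[p,1])[:3]
    return q[:2]/q[2]
def cloud(c,d):
    I=eyes.camera_info(c);K=np.array(I['K']);T=np.linalg.inv(np.array(I['world_to_cam']))
    v,u=np.mgrid[:420,:560]
    P=np.stack([(u-K[0,2])/K[0,0]*d,(v-K[1,2])/K[1,1]*d,d,np.ones_like(d)],-1)@T.T
    P=P[...,:3];P[d==0]=np.nan
    return P
E
cat > a.py <<'E'
from h import *
for c in('top','side'):
    im,d=snap(c,c+'0.png');np.save(c+'d.npy',d);np.save(c+'i.npy',im)
    for q in ['cassette','rod','rest','tail_top','catch_left_pad','catch_right_pad','rod_lay','dock']:
        for o in nets.place_of(c,q)[:4]:
            u,v=o['position'][0]*560,o['position'][1]*420
            dd=d[int(min(v,419)),int(min(u,559))]
            print(c,q,round(o['confidence'],2),round(u),round(v),world(c,u,v,dd).round(3))
s=r.get_state();print(s['clock'],s['tool_pos'],s['eef_rot'],s['opening'])
E
python3 a.py
```

```text
pics
top cassette 0.89 323 216 [ 0.504 -0.134  0.022]
top rod 0.57 412 239 [ 0.438 -0.397  0.001]
top rod 0.55 237 267 [0.354 0.12  0.014]
top rod 0.49 361 274 [ 0.335 -0.243  0.012]
top rod 0.45 323 223 [ 0.48  -0.131  0.05 ]
top rest 0.93 407 242 [ 0.425 -0.373  0.048]
top tail_top 0.55 354 218 [ 0.494 -0.218  0.075]
top catch_left_pad 0.65 326 206 [ 0.531 -0.139  0.043]
top catch_right_pad 0.66 406 164 [ 0.662 -0.385  0.011]
top catch_right_pad 0.55 321 220 [ 0.494 -0.128  0.011]
top rod_lay 0.69 331 211 [ 0.519 -0.157  0.019]
top dock 0.97 321 218 [ 0.501 -0.128  0.012]
top dock 0.55 293 148 [ 0.713 -0.044  0.   ]
side cassette 0.61 291 275 [ 0.512 -0.152  0.017]
side rod 0.69 260 342 [ 0.422 -0.383  0.047]
side rod 0.67 224 303 [ 0.333 -0.241  0.018]
side rod 0.46 234 216 [0.351 0.105 0.016]
side rest 0.67 261 355 [ 0.424 -0.393  0.009]
side tail_top 0.6 285 282 [ 0.49  -0.236  0.084]
side tail_top 0.47 278 268 [ 0.478 -0.146  0.042]
side tail_top 0.18 263 180 [0.448 0.306 0.002]
side catch_left_pad 0.45 298 270 [ 0.536 -0.121  0.004]
side catch_right_pad 0.41 277 265 [ 0.476 -0.1    0.005]
side rod_lay 0.8 287 259 [ 0.505 -0.107  0.033]
side dock 0.78 288 279 [ 0.504 -0.161  0.013]
side dock 0.46 286 275 [ 0.499 -0.172  0.04 ]
side dock 0.33 261 162 [0.445 0.402 0.012]
0.9 [0.1929053  0.59453826 0.20177175] [1.56232491e-01 9.87720306e-01 7.31776485e-05 1.09134652e-05] 1.0043845876494144
```

```bash
python3 - <<'E'
import cv2
a=cv2.imread('pics/top0.png')
cv2.imwrite('pics/topc.png',cv2.resize(a[130:330,210:450],None,fx=3,fy=3,interpolation=cv2.INTER_CUBIC)[:600])
E
```

```text
(no output)
```

View pics/top0.png

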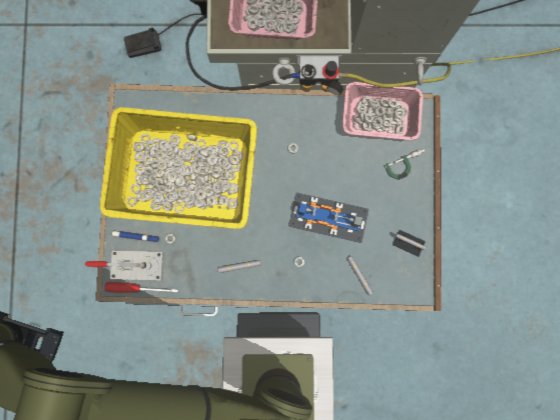

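View pics/topc.png

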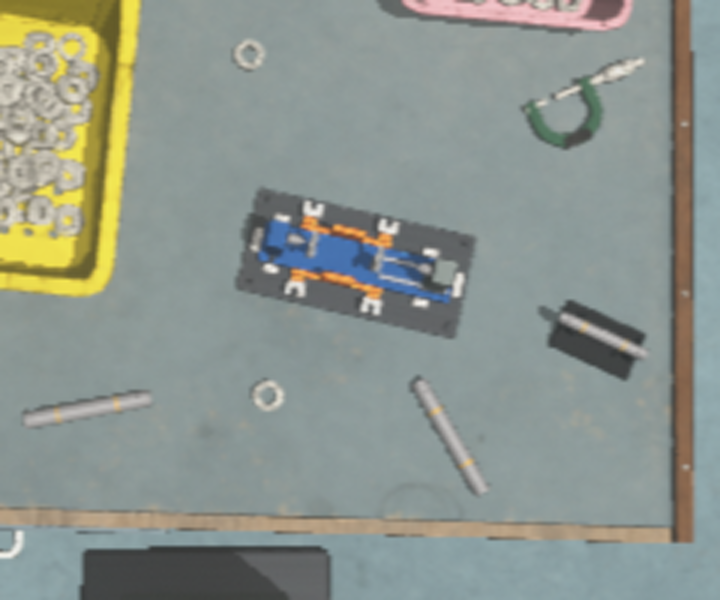

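View pics/side0.png

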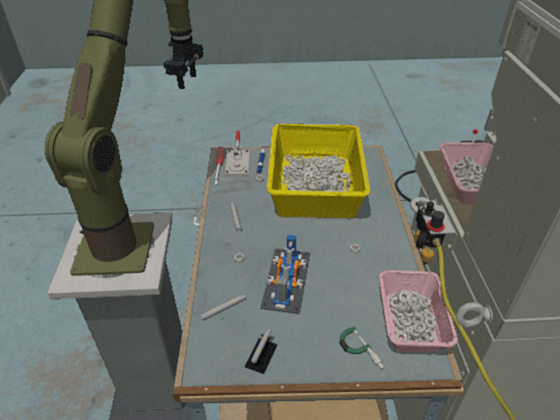

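The top picture shows three candidate rods: a long one at (237,267), a long one at (361,274) and a short one at (411,242) on the black rest. Only the last is on the rest and about 90 mm long, so it is the one. The cassette is at (328,216), headstock on the left and grey tailstock on the right at (358,220). Next I fit the geometry.

```bash
cat > b.py <<'E'
from h import *
def pca(P):
    m=P.mean(0);w,v=np.linalg.eigh(np.cov((P-m).T));a=v[:,-1];return m,a,np.ptp((P-m)@v,axis=0)
for c in('top','side'):
    im=np.load(c+'i.npy');d=np.load(c+'d.npy');P=cloud(c,d);X,Y,Z=P[...,0],P[...,1],P[...,2]
    # bench height
    m=(abs(X-.42)<.03)&(abs(Y+.05)<.03);print(c,'bench z',np.nanmedian(Z[m]))
    m=(abs(X-.425)<.08)&(abs(Y+.38)<.08)&(Z>.042)&(Z<.06)
    Q=P[m];k,a,e=pca(Q[:,:2]);print(' rod n',len(Q),k.round(4),np.degrees(np.arctan2(a[1],a[0])).round(1),e.round(3),'zmax',np.percentile(Q[:,2],[10,50,90]).round(4))
    near=(abs(X-.50)<.12)&(abs(Y+.14)<.15)
    # dark plate
    g=im.max(-1)<95
    m=(near&(Z>-.002)&(Z<.1)&((g&(Z<.012))|(Z>.012)))
    m=cv2.morphologyEx(m.astype(np.uint8),cv2.MORPH_OPEN,np.ones((3,3)))
    n,l,st,_=cv2.connectedComponentsWithStats(m);i=1+st[1:,4].argmax()
    low=(l==i)&(Z<.012)
    R=cv2.minAreaRect(P[low][:,:2].astype(np.float32)*1000);print(' dock rect',R)
    hsv=cv2.cvtColor(im,cv2.COLOR_BGR2HSV)
    b=near&(hsv[...,0]>100)&(hsv[...,0]<125)&(hsv[...,1]>130)&(Z>.005)
    Q=P[b];k,a,e=pca(Q[:,:2]);print(' blue',len(Q),k.round(4),np.degrees(np.arctan2(a[1],a[0])).round(1),e.round(3))
    o=near&(hsv[...,0]>5)&(hsv[...,0]<20)&(hsv[...,1]>130)
    Q=P[o];k,a,e=pca(Q[:,:2]);print(' orange',len(Q),k.round(4),np.degrees(np.arctan2(a[1],a[0])).round(1),e.round(3),Q.mean(0))
    t=near&(Z>.075)
    for lab,mm in(('tail',t&(Y<-.17)),('head',t&(Y>-.12))):
        Q=P[mm]
        if len(Q): print(' ',lab,len(Q),Q.mean(0).round(4),np.ptp(Q,axis=0).round(3))
E
python3 b.py
```

```text
top bench z -0.000901482222868788
 rod n 111 [ 0.4287 -0.3793] 65.3 [0.022 0.089] zmax [0.043  0.0461 0.051 ]
 dock rect ((543.9512939453125, -53.655120849609375), (17.938785552978516, 10.070990562438965), 87.33157348632812)
 blue 403 [ 0.5043 -0.132 ] 76.2 [0.04  0.186]
 orange 164 [ 0.5075 -0.1337] 85.1 [0.072 0.097] [ 0.50745878 -0.13369865  0.0266034 ]
  tail 79 [ 0.4858 -0.2213  0.0835] [0.026 0.036 0.015]
  head 69 [ 0.5205 -0.0706  0.0837] [0.031 0.046 0.02 ]
side bench z 0.00011871001883123622
 rod n 183 [ 0.4229 -0.3895] 65.9 [0.023 0.091] zmax [0.0434 0.0464 0.0493]
 dock rect ((499.540771484375, -154.0419158935547), (222.66232299804688, 102.59740447998047), 77.15264892578125)
 blue 337 [ 0.5072 -0.1391] 78.0 [0.041 0.197]
 orange 181 [ 0.5024 -0.145 ] 52.2 [0.087 0.16 ] [ 0.50236954 -0.14496258  0.02544357]
  tail 94 [ 0.4817 -0.2274  0.0826] [0.038 0.072 0.014]
  head 88 [ 0.5157 -0.078   0.0824] [0.031 0.051 0.014]
```

```bash
cat > c.py <<'E'
from h import *
for c in('top','side'):
    im=np.load(c+'i.npy');P=cloud(c,np.load(c+'d.npy'));X,Y,Z=P[...,0],P[...,1],P[...,2]
    g=im.max(-1).astype(int)
    m=(abs(X-.426)<.07)&(abs(Y+.385)<.07)&(Z>.03)&(g>105)
    m=m.astype(np.uint8);n,l,st,_=cv2.connectedComponentsWithStats(m);i=1+st[1:,4].argmax()
    v,u=np.nonzero(l==i);R=cv2.minAreaRect(np.c_[u,v].astype(np.float32));B=cv2.boxPoints(R)
    B=B[np.argsort((B-B.mean(0))@np.linalg.svd(B-B.mean(0))[2][0])]
    E=[at_z(c,*B[:2].mean(0),.042),at_z(c,*B[2:].mean(0),.042)]
    a=E[1]-E[0];print(c,'rod',R,np.mean(E,0).round(4),np.linalg.norm(a).round(4),np.degrees(np.arctan(a[1]/a[0])).round(1))
    b=im.astype(int);near=(abs(X-.50)<.11)&(abs(Y+.15)<.16)
    for th in(90,105):
        m=near&(g<th)&(b.max(-1)-b.min(-1)<25)
        m=cv2.morphologyEx(m.astype(np.uint8),cv2.MORPH_CLOSE,np.ones((5,5)));n,l,st,_=cv2.connectedComponentsWithStats(m);i=1+st[1:,4].argmax()
        v,u=np.nonzero(l==i);Q=np.array([at_z(c,a,b_,.006)[:2] for a,b_ in zip(u,v)],np.float32)*1000
        print('  dock',th,cv2.minAreaRect(Q))
E
python3 c.py
```

```text
top rod ((410.3096923828125, 241.41217041015625), (31.359521865844727, 3.981052875518799), 24.775142669677734) [ 0.428  -0.3827  0.042 ] 0.0899 64.9
  dock 90 ((536.6133422851562, -49.82856750488281), (15.062803268432617, 28.47637367248535), 71.31712341308594)
  dock 105 ((502.3637390136719, -145.41989135742188), (221.61663818359375, 101.3499755859375), 77.20626831054688)
side rod ((260.300048828125, 344.9000244140625), (4.919349193572998, 36.224300384521484), 26.56505012512207) [ 0.4239 -0.385   0.042 ] 0.0943 64.9Traceback (most recent call last):
  File "c.py", line 15, in <module>
    v,u=np.nonzero(l==i);Q=np.array([at_z(c,a,b_,.006)[:2] for a,b_ in zip(u,v)],np.float32)*1000
                                     ~~~~^^^^^^^^^^^^^
  File "h.py", line 11, in at_z
    a=world(c,u,v,0.);b=world(c,u,v,1.)
                        ~~~~~^^^^^^^^^^
  File "h.py", line 8, in world
    I=eyes.camera_info(c);K=np.array(I['K']);T=np.linalg.inv(np.array(I['world_to_cam']))
ValueError: time passes only in moves, steps and waits
```

```bash
python3 -m pendant '[{"claw":1,"dx":40,"dy":-75,"dz":30,"twist":-0.2},{"claw":1,"dx":80,"dy":-150,"dz":30,"twist":-0.4},{"claw":1,"dx":120,"dy":-225,"dz":30,"twist":-0.6},{"claw":1,"dx":160,"dy":-300,"dz":30,"twist":-0.8},{"claw":1,"dx":200,"dy":-375,"dz":30,"twist":-1.0},{"claw":1,"dx":220,"dy":-440,"dz":30,"twist":-1.1},{"claw":1,"dx":220,"dy":-440,"dz":30,"twist":-1.2},{"claw":1,"dx":220,"dy":-440,"dz":30,"twist":-1.2}]' 30
```

```text
clock: 1.7
tool_pos: [0.3732, 0.2393, 0.2309]
eef_rot: [0.689, 0.725, 0.001, 0.0]
contact_force: [1.2, -0.4, 0.1]
opening: 1.0
finger_force: 0.0
```

```bash
python3 - <<'E'
s=open('h.py').read()
s=s.replace("def snap","_I={c:eyes.camera_info(c) for c in('top','side')}\ndef snap",1).replace("I=eyes.camera_info(c)","I=_I[c]")
open('h.py','w').write(s)
E
cat > d.py <<'E'
from h import *
print('lips top',at_z('top',323.9,215.7,.023),'net top',at_z('top',323,216,.006),'net side',at_z('side',291,275,.006))
for c in('top','side'):
    im=np.load(c+'i.npy');P=cloud(c,np.load(c+'d.npy'));X,Y,Z=P[...,0],P[...,1],P[...,2]
    near=(abs(X-.50)<.11)&(abs(Y+.15)<.16)
    g=im.max(-1).astype(int);b=im.astype(int)
    m=near&(g<105)&(b.max(-1)-b.min(-1)<25)
    m=cv2.morphologyEx(m.astype(np.uint8),cv2.MORPH_CLOSE,np.ones((5,5)));n,l,st,_=cv2.connectedComponentsWithStats(m);i=1+st[1:,4].argmax()
    v,u=np.nonzero(l==i);Q=np.array([at_z(c,a,b_,.006)[:2] for a,b_ in zip(u,v)],np.float32)*1000
    print(c,'dock',cv2.minAreaRect(Q))
    # white lips: bright low-sat, z .016-.03
    m=near&(g>170)&(b.max(-1)-b.min(-1)<40)&(Z>.008)&(Z<.032)
    n,l,st,ce=cv2.connectedComponentsWithStats(m.astype(np.uint8))
    a=np.radians(77.1);ex=-np.array([np.cos(a),np.sin(a)]);ey=np.array([-ex[1],ex[0]])
    for i in range(1,n):
        if st[i,4]>5:
            w=at_z(c,*ce[i],.023)[:2];q=w-[.504,-.137];print('  ',ce[i].round(1),st[i,4],w.round(4),'cass mm',(1000*q@ex).round(1),(1000*q@ey).round(1))
E
python3 d.py
```

```text
lips top [ 0.50522178 -0.13509565  0.023     ] net top [ 0.50622775 -0.1338079   0.006     ] net side [ 0.51388258 -0.14246113  0.006     ]
top dock ((502.3637390136719, -145.41989135742188), (221.61663818359375, 101.3499755859375), 77.20626831054688)
   [313.6 199.6] 20 [ 0.5532 -0.1051] cass mm -42.1 40.8
   [303.7 202.4] 7 [ 0.5447 -0.076 ] cass mm -68.6 26.0
   [338.9 205.3] 22 [ 0.5359 -0.1797] cass mm 34.5 40.7
   [353.1 213.6] 11 [ 0.5112 -0.2211] cass mm 80.3 25.8
   [299.5 219. ] 10 [ 0.4956 -0.0633] cass mm -70.0 -24.7
   [362.  224.4] 19 [ 0.4793 -0.2467] cass mm 112.5 0.4
   [342.1 222.9] 13 [ 0.4838 -0.1883] cass mm 54.5 -8.2
   [307.9 225.5] 19 [ 0.4763 -0.0878] cass mm -41.7 -38.0
   [333.5 231.2] 22 [ 0.4594 -0.1628] cass mm 35.1 -37.7
   [349.9 230.6] 8 [ 0.4611 -0.2108] cass mm 81.5 -25.3
side dock ((499.8146667480469, -154.06204223632812), (226.44976806640625, 103.90829467773438), 77.12662506103516)
   [302.1 262.1] 8 [ 0.5473 -0.1115] cass mm -34.5 36.5
   [271. 279.] 7 [ 0.4573 -0.1687] cass mm 41.3 -38.4
   [298.7 282.9] 10 [ 0.5311 -0.1869] cass mm 42.6 37.5
   [291.5 297. ] 6 [ 0.5082 -0.2337] cass mm 93.3 25.6
   [279.7 305.4] 10 [ 0.4758 -0.2592] cass mm 125.4 -0.2
```

```bash
python3 -m pendant '[{"claw":1,"dx":20,"dy":-75,"dz":0,"twist":-0.15},{"claw":1,"dx":40,"dy":-150,"dz":0,"twist":-0.3},{"claw":1,"dx":53,"dy":-225,"dz":0,"twist":-0.45},{"claw":1,"dx":53,"dy":-300,"dz":0,"twist":-0.5},{"claw":1,"dx":53,"dy":-375,"dz":0,"twist":-0.5},{"claw":1,"dx":53,"dy":-450,"dz":0,"twist":-0.5},{"claw":1,"dx":53,"dy":-525,"dz":0,"twist":-0.5},{"claw":1,"dx":53,"dy":-600,"dz":0,"twist":-0.5}]' 30
```

```text
clock: 2.5
tool_pos: [0.4217, -0.1561, 0.2308]
eef_rot: [0.845, 0.535, 0.0, 0.0]
contact_force: [1.1, -0.1, -0.8]
opening: 1.0
finger_force: 0.0
```

```bash
python3 -m pendant '[{"claw":1,"dx":0,"dy":-50,"dz":-40},{"claw":1,"dx":0,"dy":-100,"dz":-80},{"claw":1,"dx":0,"dy":-100,"dz":-110},{"claw":0.6,"dx":0,"dy":-100,"dz":-130},{"claw":0.6,"dx":0,"dy":-100,"dz":-130}]' 30; python3 - <<'E'
from h import *
snap('top','t1.png');im,d=snap('side','s1.png')
s=r.get_state();print(s['clock'],s['tool_pos'],s['eef_rot'],s['opening'])
p=np.array(s['tool_pos'])
print('tcp px',pix('top',p),pix('side',p))
a=cv2.imread('pics/s1.png')[280:390,200:340];b=cv2.imread('pics/t1.png')[180:290,360:500]
cv2.imwrite('pics/c1.png',cv2.resize(np.vstack([a,b]),None,fx=2.7,fy=2.7,interpolation=cv2.INTER_CUBIC))
E
```

```text
2.6 [ 0.42111248 -0.16255354  0.23119844] [ 8.48736074e-01  5.28809772e-01 -2.40945249e-04  2.69153740e-03] 1.0019563771903863
tcp px [341.68477144 239.48312538] [254.74388284 220.76340799]validation failed for argument at $[0]...
```

View pics/c1.png

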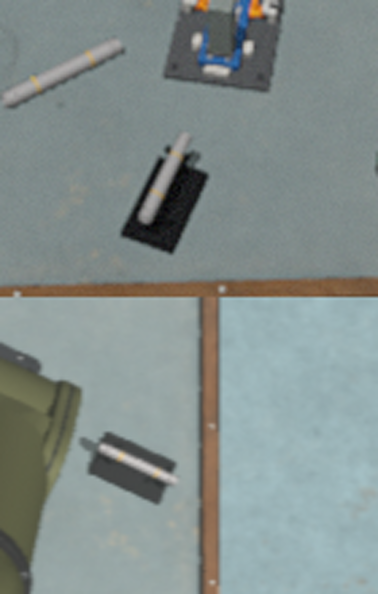

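The crop confirms that the rod on the black rest is the short one (side about (260,345), top about (410,241)). The last move was refused because every row needs all fields; I resend it.

```bash
python3 -m pendant '[{"claw":1,"dx":0,"dy":-50,"dz":-20,"twist":0.01},{"claw":1,"dx":2,"dy":-100,"dz":-40,"twist":0.01},{"claw":1,"dx":4,"dy":-150,"dz":-60,"twist":0.01},{"claw":1,"dx":5,"dy":-200,"dz":-90,"twist":0.01},{"claw":0.7,"dx":5,"dy":-221,"dz":-120,"twist":0.01},{"claw":0.7,"dx":5,"dy":-221,"dz":-130,"twist":0.01},{"claw":0.7,"dx":5,"dy":-221,"dz":-130,"twist":0.01},{"claw":0.7,"dx":5,"dy":-221,"dz":-130,"twist":0.01}]' 30; python3 - <<'E'
from h import *
im,d=snap('side','s2.png');t,_=snap('top','t2.png')
s=r.get_state();print(s['clock'],s['tool_pos'],s['eef_rot'],s['opening'])
p=np.array(s['tool_pos']);q=s['eef_rot'];y=np.array([2*q[0]*q[1],2*q[1]**2-1,0])
w=.044*s['opening']
for c in('side','top'):print(c,'tcp',pix(c,p).round(1),'tips',pix(c,p+y*w).round(1),pix(c,p-y*w).round(1))
a=im[270:400,190:340];cv2.imwrite('pics/c2.png',cv2.resize(a,None,fx=4,fy=4,interpolation=cv2.INTER_CUBIC))
E
```

```text
clock: 3.4
tool_pos: [0.4273, -0.3733, 0.1009]
eef_rot: [0.842, 0.539, 0.001, -0.001]
contact_force: [0.6, 0.5, -0.6]
opening: 0.704
finger_force: 0.0
3.5 [ 0.42803148 -0.37370809  0.10188367] [8.41787777e-01 5.39807703e-01 7.88262554e-04 6.01469948e-04] 0.6996251104394972
side tcp [261.5 324.9] tips [274.  329.1] [249.1 320.9]
top tcp [412.2 240. ] tips [416.5 230. ] [407.9 250.1]
```

View pics/c2.png

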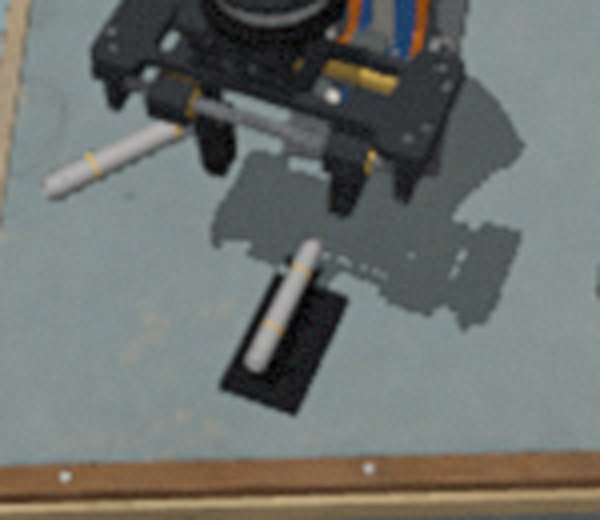

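```bash
cat > f.py <<'E'
from h import *
s=r.get_state();p=np.array(s['tool_pos']);q=s['eef_rot'];y=np.array([2*q[0]*q[1],2*q[1]**2-1,0]);x=np.array([y[1],-y[0],0])
print(s['clock'],p,np.degrees(np.arctan2(y[1],y[0])),s['opening'])
for c in('side','top'):
    im,d=snap(c);P=cloud(c,d);D=P-p
    L=np.stack([D@x,D@y,D[...,2]],-1)*1000
    m=(abs(L[...,0])<40)&(abs(L[...,1])<75)&(L[...,2]>-30)&(L[...,2]<40)
    Q=L[m];print(c,'n',len(Q))
    for sg in(1,-1):
        T=Q[(Q[:,1]*sg>0)]
        if len(T):
            T=T[T[:,2].argsort()][:60];print('  finger',sg,'lowest z',T[:5,2].round(1),'med xy of low',np.median(T[:,:2],0).round(1),'y range',T[:,1].min().round(1),T[:,1].max().round(1))
E
python3 f.py
```

```text
3.5 [ 0.42803148 -0.37370809  0.10188367] -24.658916487809204 0.6996251104394972
side n 12
  finger 1 lowest z [36.1 36.5 37.1 38.1] med xy of low [ 8.8 33.5] y range 29.8 37.1
  finger -1 lowest z [37.2 38.2 38.3 38.4 38.8] med xy of low [  9.1 -35.9] y range -44.7 -32.2
top n 0
```

```bash
python3 - <<'E'
from h import *
s=r.get_state();p=np.array(s['tool_pos']);q=s['eef_rot'];y=np.array([2*q[0]*q[1],2*q[1]**2-1,0])
print(p, [pix('side',p+[0,0,k]).round(1).tolist() for k in(0,.01,.02,.03)],[pix('side',p+[0,k,0]).round(1).tolist() for k in(.01,.02)])
im,d=snap('side');P=cloud('side',d)
for (u,v) in((244,306),(244,310),(244,313),(276,316),(276,320),(276,323)):
    print(u,v,im[v,u],P[v,u].round(4))
for sg in(1,-1):print(pix('side',p+y*sg*.0395).round(1))
print(r.get_state()['clock'])
E
```

```text
[ 0.42783258 -0.37422032  0.10189939] [[261.4, 325.1], [261.3, 322.4], [261.1, 319.8], [261.0, 317.0]] [[261.3, 321.5], [261.1, 317.9]]
244 306 [22 22 25] [ 0.3916 -0.3664  0.1638]
244 310 [25 27 25] [ 0.3911 -0.3691  0.1532]
244 313 [47 49 41] [ 0.3905 -0.3679  0.141 ]
276 316 [36 32 31] [ 0.4603 -0.4007  0.1684]
276 320 [39 38 32] [ 0.4602 -0.3996  0.1528]
276 323 [36 35 31] [ 0.4601 -0.4007  0.1436]
[277.5 330.4]
[245.5 319.9]
3.65
```

```bash
python3 - <<'E'
from h import *
print(pix('side',[.1929,.5945,.2018]),pix('side',[.1929,.5945,.238]))
d=np.load('sided.npy');im=np.load('sidei.npy');P=cloud('side',d)
for u,v in((182,82),(183,85),(183,88),(194,74),(195,78)):print(u,v,im[v,u],P[v,u].round(3))
for c in('top','side'):
  for n in('t2' if c=='top' else 's2',):
    im,d=snap(c);P=cloud(c,d);m=(P[...,2]>.15)&(P[...,2]<.35)&(abs(P[...,0]-.428)<.12)&(abs(P[...,1]+.374)<.1)
    h,e=np.histogram(P[m][:,2],bins=20);print(c,h,e.round(3))
s=r.get_state();print(s['clock'],s['q'],s['tool_pos'])
E
```

```text
[189.07811343  91.3314873 ] [187.79285908  82.0442525 ]
182 82 [10 10  6] [0.181 0.539 0.265]
183 85 [36 35 28] [0.183 0.54  0.253]
183 88 [36 35 26] [0.182 0.537 0.243]
194 74 [2 4 0] [0.212 0.645 0.245]
195 78 [156 152 134] [nan nan nan]
top [ 13  38  78  29  44 180  22   0   0   0   3  19  27  31   2   3  27   9
  34  23] [0.206 0.213 0.22  0.227 0.234 0.242 0.249 0.256 0.263 0.27  0.278 0.285
 0.292 0.299 0.306 0.314 0.321 0.328 0.335 0.342 0.35 ]
side [  53   49   30   32    8   51  229  371  251 1177  121   36    7   68
  150  220   28  162  115  167] [0.15 0.16 0.17 0.18 0.19 0.2  0.21 0.22 0.23 0.24 0.25 0.26 0.27 0.28
 0.29 0.3  0.31 0.32 0.33 0.34 0.35]
3.75 [ 0.55500176  0.76031993  0.14402943  1.8414421  -0.19022825  0.55180041
  0.39012219] [ 0.42722253 -0.37480332  0.10135425]
```

View pics/s2.png

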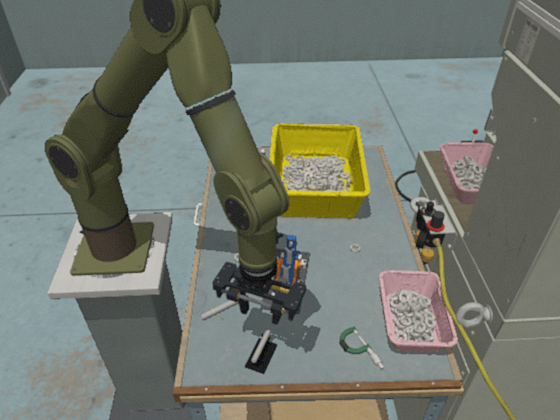

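Both cameras agree that the whole gripper sits about 36 mm higher than the reported TCP z: tips at about (244,313) and (276,323) in the side view. I go down in stages and check.

```bash
python3 -m pendant '[{"claw":0.7,"dx":-1,"dy":-9,"dz":-30,"twist":-0.01},{"claw":0.7,"dx":-1,"dy":-9,"dz":-56,"twist":-0.01},{"claw":0.7,"dx":-1,"dy":-9,"dz":-56,"twist":-0.01},{"claw":0.7,"dx":-1,"dy":-9,"dz":-56,"twist":-0.01}]' 30; sed -i 's/>-30)/>-40)/; s/<40)$/<90)/;s/<40)&(abs(L\[...,1/<40)\&(abs(L[...,1/' f.py; python3 - <<'E'
from h import *
s=r.get_state();p=np.array(s['tool_pos']);q=s['eef_rot'];y=np.array([2*q[0]*q[1],2*q[1]**2-1,0]);print(s['clock'],p)
im,d=snap('side');P=cloud('side',d);print('pix tcp',pix('side',p))
a=im[285:385,200:320];cv2.imwrite('pics/c3.png',cv2.resize(a,None,fx=5,fy=5,interpolation=cv2.INTER_CUBIC))
for sg in(1,-1):
    u0=pix('side',p+y*sg*.0395)[0]; u=int(round(u0))
    for v in range(300,350,3):
        if im[v,u].max()<70: print(sg,u,v,P[v,u].round(3))
E
```

```text
clock: 4.15
tool_pos: [0.4256, -0.3839, 0.0448]
eef_rot: [0.845, 0.535, -0.0, -0.0]
contact_force: [-0.2, -0.7, 0.2]
opening: 0.696
finger_force: 0.0
4.15 [ 0.42561243 -0.38394446  0.04484624]
pix tcp [261.21695532 343.29857955]
1 277 303 [ 0.464 -0.381  0.187]
1 277 306 [ 0.463 -0.385  0.182]
1 277 315 [ 0.462 -0.399  0.17 ]
1 277 318 [ 0.461 -0.421  0.189]
1 277 321 [ 0.461 -0.429  0.189]
1 277 324 [ 0.461 -0.422  0.17 ]
1 277 327 [ 0.461 -0.43   0.17 ]
1 277 330 [ 0.46  -0.438  0.171]
1 277 333 [ 0.46  -0.438  0.16 ]
1 277 336 [ 0.461 -0.413  0.113]
1 277 339 [ 0.461 -0.41   0.098]
1 277 342 [ 0.464 -0.351 -0.001]
-1 246 300 [ 0.4   -0.413  0.241]
-1 246 303 [ 0.399 -0.41   0.228]
-1 246 306 [ 0.398 -0.393  0.197]
-1 246 309 [ 0.397 -0.394  0.188]
-1 246 312 [ 0.397 -0.397  0.183]
-1 246 315 [ 0.394 -0.362  0.126]
-1 246 321 [ 0.394 -0.371  0.116]
-1 246 324 [ 0.393 -0.371  0.105]
-1 246 327 [ 0.393 -0.377  0.102]
-1 246 330 [ 0.392 -0.377  0.09 ]
```

View pics/c3.png

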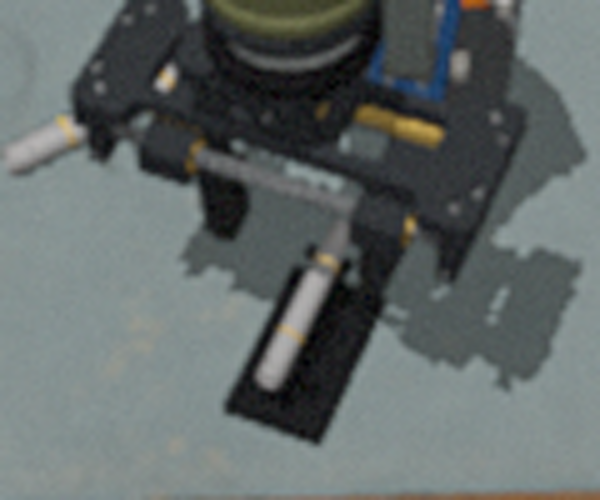

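```bash
python3 -m pendant '[{"claw":0.7,"dx":0,"dy":0,"dz":-25,"twist":0},{"claw":0.7,"dx":0,"dy":0,"dz":-41,"twist":0},{"claw":0.7,"dx":0,"dy":0,"dz":-41,"twist":0},{"claw":0.7,"dx":0,"dy":0,"dz":-41,"twist":0}]' 30; python3 - <<'E'
from h import *
s=r.get_state();p=np.array(s['tool_pos']);print(s['clock'],p,pix('side',p))
im,d=snap('side');P=cloud('side',d)
a=im[295:385,210:310];cv2.imwrite('pics/c4.png',cv2.resize(a,None,fx=6,fy=6,interpolation=cv2.INTER_CUBIC))
for v in range(325,352,2):print(v,im[v,246].max(),P[v,246].round(3),im[v,277].max(),P[v,277].round(3))
E
```

```text
clock: 4.6
tool_pos: [0.4257, -0.3843, 0.004]
eef_rot: [0.845, 0.535, 0.0, 0.0]
contact_force: [0.7, -0.9, 0.7]
opening: 0.7
finger_force: 0.0
4.6 [ 0.425747   -0.384275    0.00396877] [261.75617534 353.2561998 ]
325 34 [ 0.392 -0.362  0.089] 68 [ 0.462 -0.396  0.13 ]
327 70 [ 0.394 -0.392  0.122] 58 [ 0.462 -0.401  0.129]
329 110 [ 0.394 -0.398  0.123] 59 [ 0.461 -0.42   0.149]
331 91 [ 0.392 -0.377  0.087] 63 [ 0.461 -0.424  0.148]
333 26 [ 0.392 -0.377  0.079] 47 [ 0.461 -0.425  0.141]
335 23 [ 0.392 -0.379  0.073] 40 [nan nan nan]
337 30 [ 0.391 -0.379  0.066] 62 [ 0.461 -0.424  0.125]
339 26 [ 0.391 -0.378  0.057] 60 [ 0.46  -0.434  0.132]
341 22 [ 0.39  -0.378  0.048] 63 [ 0.46  -0.437  0.13 ]
343 71 [ 0.388 -0.352  0.002] 42 [ 0.46  -0.441  0.128]
345 95 [ 0.388 -0.357  0.001] 37 [ 0.46  -0.437  0.115]
347 92 [ 0.388 -0.363  0.002] 35 [ 0.461 -0.414  0.072]
349 148 [ 0.388 -0.368 -0.   ] 24 [ 0.461 -0.41   0.058]
351 145 [ 0.388 -0.372 -0.002] 45 [ 0.461 -0.409  0.049]
```

View pics/c4.png

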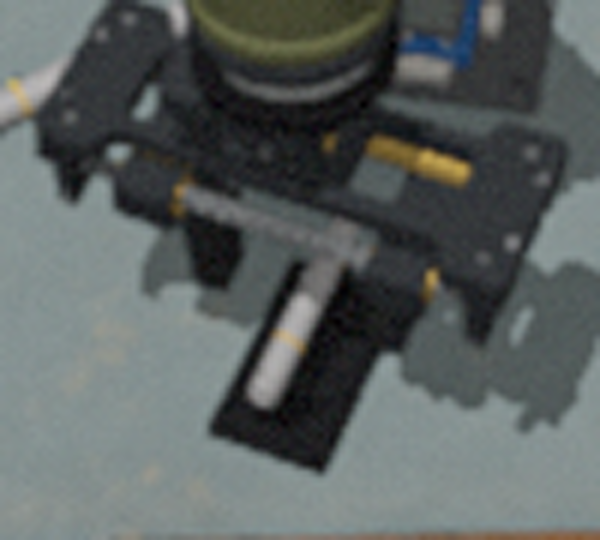

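The tips really are about 40 mm above the reported z, since depth puts them at z≈0.045 with the reading at 0.004. I allow for that and grasp.

```bash
python3 -m pendant '[{"claw":0.7,"dx":0,"dy":0,"dz":-17,"twist":0},{"claw":0.5,"dx":0,"dy":0,"dz":-17,"twist":0},{"claw":0.3,"dx":0,"dy":0,"dz":-17,"twist":0},{"claw":0,"dx":0,"dy":0,"dz":-17,"twist":0},{"claw":0,"dx":0,"dy":0,"dz":-17,"twist":0},{"claw":0,"dx":0,"dy":0,"dz":-17,"twist":0},{"claw":0,"dx":0,"dy":0,"dz":-17,"twist":0}]' 25
```

```text
clock: 5.35
tool_pos: [0.4257, -0.3843, -0.0132]
eef_rot: [0.845, 0.535, 0.0, 0.0]
contact_force: [1.2, -0.1, -0.4]
opening: 0.18
finger_force: 0.0
```

```bash
python3 -m pendant '[{"claw":0,"dx":0,"dy":0,"dz":0,"twist":0},{"claw":0,"dx":0,"dy":0,"dz":0,"twist":0},{"claw":0,"dx":0,"dy":0,"dz":0,"twist":0}]' 25
```

```text
clock: 5.65
tool_pos: [0.4266, -0.3848, -0.0132]
eef_rot: [0.845, 0.535, 0.0, 0.001]
contact_force: [2.1, -0.2, 1.8]
opening: 0.123
finger_force: 24.7
```

```bash
python3 -m pendant '[{"claw":0,"dx":0,"dy":0,"dz":25,"twist":0},{"claw":0,"dx":0,"dy":0,"dz":70,"twist":0},{"claw":0,"dx":5,"dy":20,"dz":110,"twist":0.05},{"claw":0,"dx":20,"dy":65,"dz":120,"twist":0.1},{"claw":0,"dx":35,"dy":110,"dz":120,"twist":0.15},{"claw":0,"dx":50,"dy":155,"dz":120,"twist":0.213},{"claw":0,"dx":65,"dy":200,"dz":120,"twist":0.213},{"claw":0,"dx":76,"dy":239,"dz":120,"twist":0.213}]' 30 && python3 -m pendant '[{"claw":0,"dx":0,"dy":0,"dz":0,"twist":0},{"claw":0,"dx":0,"dy":0,"dz":-25,"twist":0},{"claw":0,"dx":0,"dy":0,"dz":-25,"twist":0},{"claw":0,"dx":0,"dy":0,"dz":-25,"twist":0}]' 30
cat > g.py <<'E'
from h import *
s=r.get_state();p=np.array(s['tool_pos']);q=s['eef_rot'];y=np.array([2*q[0]*q[1],2*q[1]**2-1,0]);x=np.array([y[1],-y[0],0])
print(s['clock'],p.round(4),'yaw',np.degrees(np.arctan2(y[1],y[0])).round(2),s['opening'],s['finger_force'])
im,d=snap('side','s5.png');P=cloud('side',d)
np.save('s5d.npy',d)
L=np.stack([(P-p)@x,(P-p)@y,P[...,2]],-1)*1000
g=im.max(-1)
m=(abs(L[...,1])<12)&(abs(L[...,0])<70)&(L[...,2]>(p[2]+.035)*1000)&(L[...,2]<(p[2]+.075)*1000)&(g>90)
Q=L[m];print('rod pts',len(Q),'x',np.percentile(Q[:,0],[0,3,50,97,100]).round(1),'y',np.median(Q[:,1]).round(1),'z',np.percentile(Q[:,2],[3,50,97]).round(1))
v,u=np.nonzero(m);print('px',u.min(),u.max(),v.min(),v.max())
E
python3 g.py
```

```text
clock: 6.45
tool_pos: [0.5013, -0.1422, 0.1062]
eef_rot: [0.783, 0.622, -0.0, -0.001]
contact_force: [1.2, -0.8, -1.5]
opening: 0.118
finger_force: 29.9
clock: 6.85
tool_pos: [0.5003, -0.1459, 0.0813]
eef_rot: [0.784, 0.621, -0.001, -0.001]
contact_force: [0.7, 0.2, -0.7]
opening: 0.117
finger_force: 29.9
6.85 [ 0.5003 -0.1459  0.0813] yaw -13.25 0.1174874287580473 29.870006293058395
rod pts 90 x [-43.6 -27.5  17.3  46.3  48.2] y -1.7 z [126.4 141.  144.7]
px 281 288 230 256
```

```bash
python3 - <<'E'
from h import *
a=np.radians(77.1);ex=-np.array([np.cos(a),np.sin(a),0]);ey=np.array([-ex[1],ex[0],0])
def draw(c,O,box,f):
    im=np.load(c+'i.npy');u0,v0,w,h=box
    o=cv2.resize(im[v0:v0+h,u0:u0+w],None,fx=f,fy=f,interpolation=cv2.INTER_CUBIC)
    def poly(pts,col,cl=True):
        q=np.array([(pix(c,O+ex*x/1e3+ey*y/1e3+[0,0,.006+z/1e3])-[u0-.5,v0-.5])*f for x,y,z in pts]).round().astype(int)
        cv2.polylines(o,[q],cl,col,1)
    rect=lambda x0,x1,y0,y1,z:[(x0,y0,z),(x1,y0,z),(x1,y1,z),(x0,y1,z)]
    poly(rect(-76,-58,-13,13,80),(0,0,255))
    poly(rect(-80,112,-20,20,10),(0,255,255))
    poly(rect(88-10,88+10,-12,12,79),(0,0,255))
    for sx in(-38,38):
        for sy in(-40,40): poly(rect(sx-9,sx+9,sy-7,sy+7,17),(0,255,0))
    for x in(-32,32): poly([(x,-10,69),(x,10,69)],(255,0,255),False)
    return o
O=np.array([.5044,-.137,0])
A=draw('top',O,(285,185,92,65),6);B=draw('side',O,(255,220,70,100),5)
o=np.zeros((600,800,3),np.uint8);o[:390,:552][:A.shape[0],:A.shape[1]]=A
o=np.zeros((500,552+350-110,3),np.uint8)
A=A[:, :440];o[:A.shape[0],:440]=A;o[:500,440:790]=B
cv2.imwrite('pics/c6.png',o)
E
```

```text
(no output)
```

View pics/c6.png

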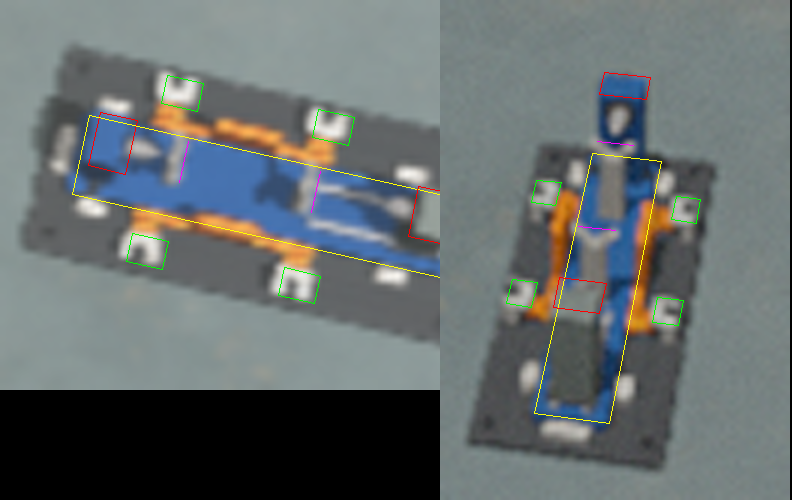

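Overlaid on both cameras, the cassette model (lips, yokes, headstock) fits within about 3 mm, with the two cameras erring in opposite directions. That is enough to lay the rod.

```bash
python3 -m pendant '[{"claw":0,"dx":2.5,"dy":1.5,"dz":-20,"twist":0.007},{"claw":0,"dx":2.5,"dy":1.5,"dz":-40,"twist":0.007},{"claw":0,"dx":2.5,"dy":1.5,"dz":-50,"twist":0.007},{"claw":0,"dx":2.5,"dy":1.5,"dz":-54,"twist":0.007},{"claw":0,"dx":2.5,"dy":1.5,"dz":-54,"twist":0.007}]' 30; python3 g.py
```

```text
clock: 7.4
tool_pos: [0.504, -0.1441, 0.0277]
eef_rot: [0.782, 0.624, -0.0, 0.0]
contact_force: [-0.2, -0.5, -0.6]
opening: 0.12
finger_force: 29.9
7.4 [ 0.504  -0.1441  0.0277] yaw -12.81 0.12004396864199163 29.870119839906693
rod pts 102 x [-56.9 -43.   24.5  65.2  69.3] y -2.1 z [71.4 86.7 91.3]
px 281 290 243 277
```

```bash
python3 -m pendant '[{"claw":0,"dx":-1,"dy":0,"dz":-4,"twist":0},{"claw":0,"dx":-1,"dy":0,"dz":-6,"twist":0},{"claw":0,"dx":-1,"dy":0,"dz":-6,"twist":0},{"claw":0,"dx":-1,"dy":0,"dz":-6,"twist":0}]' 30;  python3 -m pendant '[{"claw":0,"dx":0,"dy":0,"dz":-2,"twist":0},{"claw":0,"dx":0,"dy":0,"dz":-2,"twist":0},{"claw":0,"dx":0,"dy":0,"dz":-2,"twist":0}]' 30
```

```text
clock: 7.85
tool_pos: [0.5032, -0.1437, 0.0216]
eef_rot: [0.781, 0.624, 0.0, 0.0]
contact_force: [0.6, 0.9, -0.5]
opening: 0.116
finger_force: 29.9
clock: 8.15
tool_pos: [0.5031, -0.1437, 0.0195]
eef_rot: [0.781, 0.624, -0.0, 0.0]
contact_force: [0.5, 0.9, -0.4]
opening: 0.121
finger_force: 29.9
```

```bash
python3 -m pendant '[{"claw":0,"dx":0,"dy":0,"dz":-1.5,"twist":0},{"claw":0,"dx":0,"dy":0,"dz":-1.5,"twist":0},{"claw":0,"dx":0,"dy":0,"dz":-1.5,"twist":0}]' 30;  python3 -m pendant '[{"claw":0,"dx":0,"dy":0,"dz":-1.5,"twist":0},{"claw":0,"dx":0,"dy":0,"dz":-1.5,"twist":0},{"claw":0,"dx":0,"dy":0,"dz":-1.5,"twist":0}]' 30
```

```text
clock: 8.45
tool_pos: [0.5032, -0.1437, 0.0186]
eef_rot: [0.781, 0.624, 0.0, 0.0]
contact_force: [-1.0, 0.6, 4.9]
opening: 0.121
finger_force: 29.4
clock: 8.75
tool_pos: [0.5033, -0.1438, 0.0183]
eef_rot: [0.782, 0.624, 0.001, 0.0]
contact_force: [-3.4, 1.4, 18.3]
opening: 0.121
finger_force: 28.3
```

Contact came at 0.0186, against an expected 0.0188, so the rod is seated. Now release it.

```bash
python3 -m pendant '[{"claw":0,"dx":0,"dy":0,"dz":1.5,"twist":0},{"claw":0.4,"dx":0,"dy":0,"dz":1.5,"twist":0},{"claw":0.4,"dx":0,"dy":0,"dz":1.5,"twist":0},{"claw":0.4,"dx":0,"dy":0,"dz":1.5,"twist":0},{"claw":0.4,"dx":0,"dy":0,"dz":30,"twist":0},{"claw":0.4,"dx":0,"dy":0,"dz":75,"twist":0},{"claw":0.4,"dx":0,"dy":-50,"dz":90,"twist":0},{"claw":0,"dx":-19,"dy":-100,"dz":90,"twist":0}]' 30; python3 -m pendant '[{"claw":0,"dx":-10,"dy":-50,"dz":0,"twist":0},{"claw":0,"dx":-10,"dy":-100,"dz":0,"twist":0},{"claw":0,"dx":-10,"dy":-120,"dz":0,"twist":0},{"claw":0,"dx":-10,"dy":-120,"dz":0,"twist":0}]' 30
cat > k.py <<'E'
from h import *
a=np.radians(77.1);ex=-np.array([np.cos(a),np.sin(a),0]);ey=np.array([-ex[1],ex[0],0]);O=np.array([.5045,-.1365,0.006])
s=r.get_state();print(s['clock'],s['tool_pos'])
out=[]
for c in('top','side'):
    im,d=snap(c,c+'7.png');P=cloud(c,d);L=np.stack([(P-O)@ex,(P-O)@ey,(P-O)[...,2]],-1)*1000
    sh=(abs(L[...,1])<9)&(L[...,0]>-50)&(L[...,0]<60)&(L[...,2]>60)&(L[...,2]<80)
    Q=L[sh];
    if len(Q): print(c,'rod',len(Q),np.percentile(Q[:,0],[2,50,98]).round(1),np.median(Q[:,1]).round(1),'z',np.percentile(Q[:,2],[5,50,95]).round(1))
    for lo,hi in((-45,-10),(-10,20),(20,50)):
        T=Q[(Q[:,0]>lo)&(Q[:,0]<hi)];
        if len(T):print('   seg',lo,len(T),np.median(T[:,1]).round(1),np.percentile(T[:,2],80).round(1))
    t=(abs(L[...,1])<15)&(L[...,0]>60)&(L[...,0]<115)&(L[...,2]>72)&(L[...,2]<90);T=L[t]
    if len(T):print(c,'tail',len(T),np.percentile(T[:,0],[3,50,97]).round(1),T[:,1].mean().round(1))
a=cv2.imread('pics/side7.png')[220:320,255:325];b=cv2.imread('pics/top7.png')[185:250,285:377]
o=np.zeros((500,350+450,3),np.uint8);o[:,:350]=cv2.resize(a,(350,500),interpolation=cv2.INTER_CUBIC);b=cv2.resize(b,(450,318),interpolation=cv2.INTER_CUBIC);o[:318,350:]=b
cv2.imwrite('pics/c7.png',o)
E
python3 k.py
```

```text
clock: 9.55
tool_pos: [0.4909, -0.2389, 0.1089]
eef_rot: [0.779, 0.626, 0.002, 0.004]
contact_force: [0.4, -0.8, -0.3]
opening: 0.331
finger_force: 0.0
clock: 9.95
tool_pos: [0.4744, -0.3637, 0.1063]
eef_rot: [0.783, 0.621, -0.001, 0.001]
contact_force: [0.4, 0.4, 0.3]
opening: 0.002
finger_force: 0.0
9.95 [ 0.47440883 -0.36371907  0.10631029]
top rod 144 [-40.8   3.1  47.7] 0.3 z [64.4 71.8 77. ]
   seg -45 48 0.1 75.5
   seg -10 45 0.6 75.0
   seg 20 47 0.1 73.9
top tail 69 [74.9 88.3 99.3] 0.5
```

View pics/c7.png

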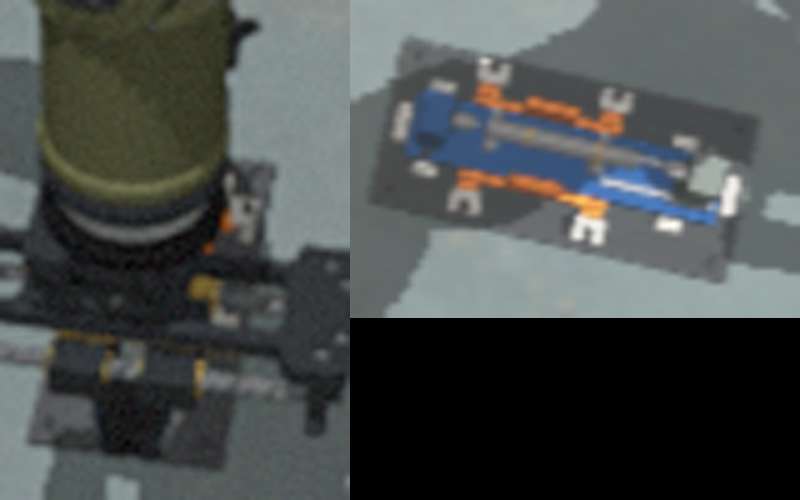

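Rod lies in both yokes, along the bed axis, level (crop: rod from (490,125) to (680,165)), with the tailstock still open. Next I come in behind the tailstock with closed fingers.

```bash
python3 -m pendant '[{"claw":0,"dx":1,"dy":50,"dz":0,"twist":0},{"claw":0,"dx":2,"dy":98,"dz":-20,"twist":0},{"claw":0,"dx":2,"dy":98,"dz":-60,"twist":0},{"claw":0,"dx":2,"dy":98,"dz":-97,"twist":0},{"claw":0,"dx":2,"dy":98,"dz":-97,"twist":0},{"claw":0,"dx":2,"dy":98,"dz":-97,"twist":0}]' 30
```

```text
clock: 10.65
tool_pos: [0.4778, -0.259, 0.0096]
eef_rot: [0.781, 0.625, -0.0, -0.001]
contact_force: [0.2, -0.3, 0.8]
opening: 0.006
finger_force: 0.0
```

```bash
python3 -m pendant '[{"claw":0,"dx":1.8,"dy":7.8,"dz":0,"twist":0},{"claw":0,"dx":3.3,"dy":14.6,"dz":0,"twist":0},{"claw":0,"dx":4.4,"dy":19.5,"dz":0,"twist":0},{"claw":0,"dx":5.6,"dy":24.4,"dz":0,"twist":0},{"claw":0,"dx":6.7,"dy":29.3,"dz":0,"twist":0},{"claw":0,"dx":7.3,"dy":32.2,"dz":0,"twist":0},{"claw":0,"dx":7.3,"dy":32.2,"dz":0,"twist":0},{"claw":0,"dx":7.3,"dy":32.2,"dz":0,"twist":0}]' 30
```

```text
clock: 11.45
tool_pos: [0.4855, -0.2278, 0.0093]
eef_rot: [0.781, 0.624, 0.0, -0.0]
contact_force: [-0.1, -2.4, 1.4]
opening: 0.005
finger_force: 1.0
```

Pushing with about 2–4 N. Continue in small steps.

```bash
python3 -m pendant '[{"claw":0,"dx":0.6,"dy":2.4,"dz":0,"twist":0},{"claw":0,"dx":0.9,"dy":3.9,"dz":0,"twist":0},{"claw":0,"dx":0.9,"dy":3.9,"dz":0,"twist":0}]' 30; python3 -m pendant '[{"claw":0,"dx":0.4,"dy":2,"dz":0,"twist":0},{"claw":0,"dx":0.4,"dy":2,"dz":0,"twist":0},{"claw":0,"dx":0.4,"dy":2,"dz":0,"twist":0}]' 30;python3 -m pendant '[{"claw":0,"dx":0.4,"dy":2,"dz":0,"twist":0},{"claw":0,"dx":0.4,"dy":2,"dz":0,"twist":0},{"claw":0,"dx":0.4,"dy":2,"dz":0,"twist":0}]' 30
```

```text
clock: 11.75
tool_pos: [0.486, -0.2244, 0.0093]
eef_rot: [0.781, 0.624, -0.0, -0.0]
contact_force: [0.3, -4.2, -0.2]
opening: 0.006
finger_force: 1.9
clock: 12.05
tool_pos: [0.4864, -0.2221, 0.0093]
eef_rot: [0.781, 0.624, -0.0, -0.0]
contact_force: [-0.2, -4.1, -0.8]
opening: 0.007
finger_force: 1.8
clock: 12.35
tool_pos: [0.4868, -0.22, 0.0094]
eef_rot: [0.781, 0.624, -0.0, -0.0]
contact_force: [-0.7, -2.5, -0.7]
opening: 0.007
finger_force: 1.7
```

```bash
for i in 1 2 3; do :; done; python3 -m pendant '[{"claw":0,"dx":0.4,"dy":2,"dz":0,"twist":0},{"claw":0,"dx":0.4,"dy":2,"dz":0,"twist":0},{"claw":0,"dx":0.4,"dy":2,"dz":0,"twist":0}]' 30;python3 -m pendant '[{"claw":0,"dx":0.4,"dy":2,"dz":0,"twist":0},{"claw":0,"dx":0.4,"dy":2,"dz":0,"twist":0},{"claw":0,"dx":0.4,"dy":2,"dz":0,"twist":0}]' 30
```

```text
clock: 12.65
tool_pos: [0.4872, -0.2189, 0.0095]
eef_rot: [0.782, 0.624, -0.0, 0.0]
contact_force: [-1.1, -4.6, -0.7]
opening: 0.008
finger_force: 2.5
clock: 12.95
tool_pos: [0.4873, -0.2185, 0.0097]
eef_rot: [0.782, 0.623, -0.001, 0.001]
contact_force: [-1.4, -7.2, 0.5]
opening: 0.006
finger_force: 3.9
```

```bash
python3 -m pendant '[{"claw":0,"dx":0.4,"dy":2,"dz":0,"twist":0},{"claw":0,"dx":0.4,"dy":2,"dz":0,"twist":0},{"claw":0,"dx":0.4,"dy":2,"dz":0,"twist":0}]' 30;python3 -m pendant '[{"claw":0,"dx":0.4,"dy":2,"dz":0,"twist":0},{"claw":0,"dx":0.4,"dy":2,"dz":0,"twist":0},{"claw":0,"dx":0.4,"dy":2,"dz":0,"twist":0}]' 30
```

```text
clock: 13.25
tool_pos: [0.4874, -0.2183, 0.0099]
eef_rot: [0.782, 0.623, -0.001, 0.002]
contact_force: [-2.0, -11.1, 2.3]
opening: 0.007
finger_force: 5.5
clock: 13.55
tool_pos: [0.4875, -0.2182, 0.0102]
eef_rot: [0.783, 0.622, -0.002, 0.003]
contact_force: [-3.3, -14.6, 3.2]
opening: 0.01
finger_force: 7.2
```

The tailstock has stopped against something firm (14.6 N). Back off, rise and verify its travel from above.

```bash
python3 -m pendant '[{"claw":0,"dx":-5,"dy":-25,"dz":0,"twist":0},{"claw":0,"dx":-7,"dy":-35,"dz":20,"twist":0},{"claw":0.5,"dx":-7,"dy":-60,"dz":70,"twist":0},{"claw":1,"dx":-7,"dy":-90,"dz":100,"twist":0},{"claw":1,"dx":-7,"dy":-120,"dz":100,"twist":0},{"claw":1,"dx":-7,"dy":-130,"dz":100,"twist":0}]' 30; cat > m.py <<'E'
from h import *
a=np.radians(77.1);ex=-np.array([np.cos(a),np.sin(a),0]);ey=np.array([-ex[1],ex[0],0]);O=np.array([.5045,-.1365,0.006])
for c,im,d in(('before',np.load('topi.npy'),np.load('topd.npy')),('now',*snap('top','top8.png'))):
    P=cloud('top',d);L=np.stack([(P-O)@ex,(P-O)@ey,(P-O)[...,2]],-1)*1000
    for n,lo,hi in(('tail',50,115),('head',-85,-50)):
        T=L[(abs(L[...,1])<18)&(L[...,0]>lo)&(L[...,0]<hi)&(L[...,2]>72)&(L[...,2]<92)]
        print(c,n,len(T),T.mean(0).round(1) if len(T) else '')
    Q=L[(abs(L[...,1])<9)&(L[...,0]>-38)&(L[...,0]<45)&(L[...,2]>60)&(L[...,2]<82)]
    if len(Q):print('  rod',len(Q),np.median(Q,0).round(1))
print(r.get_state()['clock'])
E
python3 m.py
```

```text
clock: 14.15
tool_pos: [0.4818, -0.3447, 0.1107]
eef_rot: [0.782, 0.623, 0.0, 0.001]
contact_force: [0.8, 0.8, 0.1]
opening: 0.345
finger_force: 0.0
before tail 68 [88.   0.9 78.6]
before head 60 [-69.9   1.1  78.7]
  rod 19 [25.9 -1.2 62.5]
now tail 59 [59.8  0.8 78.2]
now head 66 [-70.3   0.6  78.6]
  rod 126 [ 4.  -0.2 71.9]
14.2
```

Tailstock moved to the headstock-tail distance expected when home. Now go over the catches, fully open.

```bash
python3 -m pendant '[{"claw":1,"dx":5,"dy":50,"dz":20,"twist":0},{"claw":1,"dx":10,"dy":100,"dz":20,"twist":0},{"claw":1,"dx":16,"dy":150,"dz":20,"twist":0},{"claw":1,"dx":22,"dy":200,"dz":20,"twist":0},{"claw":1,"dx":24,"dy":214,"dz":20,"twist":0},{"claw":1,"dx":24,"dy":214,"dz":0,"twist":0},{"claw":1,"dx":24,"dy":214,"dz":0,"twist":0},{"claw":1,"dx":24,"dy":214,"dz":0,"twist":0}]' 30
```

```text
clock: 15.0
tool_pos: [0.5042, -0.1269, 0.1087]
eef_rot: [0.781, 0.625, -0.001, -0.002]
contact_force: [0.2, 0.3, -0.7]
opening: 1.003
finger_force: 0.0
```

```bash
python3 -m pendant '[{"claw":1,"dx":1,"dy":-7,"dz":-20,"twist":0},{"claw":1,"dx":1,"dy":-7,"dz":-50,"twist":0},{"claw":1,"dx":1,"dy":-7,"dz":-60,"twist":0},{"claw":1,"dx":1,"dy":-7,"dz":-60,"twist":0},{"claw":1,"dx":1,"dy":-7,"dz":-60,"twist":0}]' 30
```

```text
clock: 15.5
tool_pos: [0.5068, -0.1356, 0.0501]
eef_rot: [0.782, 0.624, 0.0, 0.0]
contact_force: [0.2, -0.0, 0.6]
opening: 0.996
finger_force: 0.0
```

```bash
python3 -m pendant '[{"claw":1,"dx":-1,"dy":1,"dz":-20,"twist":0},{"claw":1,"dx":-1,"dy":1,"dz":-40,"twist":0},{"claw":1,"dx":-1,"dy":1,"dz":-55,"twist":0},{"claw":1,"dx":-1,"dy":1,"dz":-65,"twist":0},{"claw":1,"dx":-1,"dy":1,"dz":-65,"twist":0},{"claw":1,"dx":-1,"dy":1,"dz":-65,"twist":0}]' 30; python3 - <<'E'
from h import *
s=r.get_state();p=np.array(s['tool_pos'])
im,d=snap('side','s9.png');P=cloud('side',d);a=np.radians(77.1);ex=-np.array([np.cos(a),np.sin(a),0]);ey=np.array([-ex[1],ex[0],0])
L=np.stack([(P-p)@ex,(P-p)@ey,P[...,2]],-1)*1000;g=im.max(-1)
for sg in(1,-1):
    T=L[(g<60)&(L[...,1]*sg>42)&(L[...,1]*sg<66)&(abs(L[...,0])<16)&(L[...,2]>9)&(L[...,2]<70)]
    if len(T): print(sg,len(T),'zmin',np.sort(T[:,2])[:6].round(),'y',np.percentile(T[:,1],[5,50,95]).round(1))
E
```

```text
clock: 16.1
tool_pos: [0.5061, -0.1346, -0.0148]
eef_rot: [0.781, 0.624, 0.0, 0.0]
contact_force: [0.1, 0.3, -0.6]
opening: 1.0
finger_force: 0.0
1 54 zmin [23. 24. 24. 26. 27. 28.] y [42.7 49.8 55.8]
-1 69 zmin [10. 18. 22. 24. 25. 25.] y [-59.5 -52.1 -46.9]
```

```bash
python3 -m pendant '[{"claw":0.62,"dx":0,"dy":0,"dz":0,"twist":0},{"claw":0.62,"dx":0,"dy":0,"dz":0,"twist":0},{"claw":0.62,"dx":0,"dy":0,"dz":0,"twist":0},{"claw":0.56,"dx":0,"dy":0,"dz":0,"twist":0},{"claw":0.56,"dx":0,"dy":0,"dz":0,"twist":0},{"claw":0.56,"dx":0,"dy":0,"dz":0,"twist":0}]' 20;python3 -m pendant '[{"claw":0.3,"dx":0,"dy":0,"dz":0,"twist":0},{"claw":0.3,"dx":0,"dy":0,"dz":0,"twist":0},{"claw":0.3,"dx":0,"dy":0,"dz":0,"twist":0},{"claw":0.3,"dx":0,"dy":0,"dz":0,"twist":0},{"claw":0.3,"dx":0,"dy":0,"dz":0,"twist":0}]' 20
```

```text
clock: 16.75
tool_pos: [0.5055, -0.1344, -0.0154]
eef_rot: [0.781, 0.624, -0.0, -0.0]
contact_force: [0.3, 1.0, 1.8]
opening: 0.559
finger_force: 3.7
clock: 17.25
tool_pos: [0.5054, -0.1344, -0.0153]
eef_rot: [0.781, 0.624, -0.0, -0.0]
contact_force: [-1.6, 0.1, 5.6]
opening: 0.444
finger_force: 20.0
```

Both catches are at their end stops (about 39–40 mm across). Tighten and lift gently, watching the force.

```bash
python3 -m pendant '[{"claw":0.3,"dx":0,"dy":0,"dz":0,"twist":0},{"claw":0.3,"dx":0,"dy":0,"dz":0,"twist":0},{"claw":0.3,"dx":0,"dy":0,"dz":0,"twist":0}]' 50; python3 -m pendant '[{"claw":0.3,"dx":0,"dy":0,"dz":2,"twist":0},{"claw":0.3,"dx":0,"dy":0,"dz":4,"twist":0},{"claw":0.3,"dx":0,"dy":0,"dz":4,"twist":0},{"claw":0.3,"dx":0,"dy":0,"dz":4,"twist":0}]' 50
```

```text
clock: 17.55
tool_pos: [0.5054, -0.1344, -0.015]
eef_rot: [0.781, 0.624, 0.0, -0.0]
contact_force: [-2.0, 0.8, 8.0]
opening: 0.431
finger_force: 50.0
clock: 17.95
tool_pos: [0.5054, -0.1344, -0.0119]
eef_rot: [0.781, 0.624, -0.0, -0.0]
contact_force: [0.3, 0.1, -3.5]
opening: 0.427
finger_force: 50.0
```

```bash
python3 -m pendant '[{"claw":0.3,"dx":0,"dy":0,"dz":3,"twist":0},{"claw":0.3,"dx":0,"dy":0,"dz":7,"twist":0},{"claw":0.3,"dx":0,"dy":0,"dz":12,"twist":0},{"claw":0.3,"dx":0,"dy":0,"dz":18,"twist":0},{"claw":0.3,"dx":0,"dy":0,"dz":24,"twist":0},{"claw":0.3,"dx":0,"dy":0,"dz":30,"twist":0},{"claw":0.3,"dx":0,"dy":0,"dz":34,"twist":0},{"claw":0.3,"dx":0,"dy":0,"dz":35,"twist":0}]' 50
```

```text
clock: 18.75
tool_pos: [0.5059, -0.1345, 0.0241]
eef_rot: [0.781, 0.624, 0.0, 0.0]
contact_force: [0.4, -0.1, -4.5]
opening: 0.426
finger_force: 50.0
```

```bash
python3 -m pendant '[{"claw":0.3,"dx":0,"dy":0,"dz":6,"twist":0},{"claw":0.3,"dx":0,"dy":0,"dz":14,"twist":0},{"claw":0.3,"dx":0,"dy":0,"dz":24,"twist":0},{"claw":0.3,"dx":0,"dy":0,"dz":34,"twist":0},{"claw":0.3,"dx":0,"dy":0,"dz":44,"twist":0},{"claw":0.3,"dx":0,"dy":0,"dz":53,"twist":0},{"claw":0.3,"dx":0,"dy":0,"dz":59,"twist":0},{"claw":0.3,"dx":0,"dy":0,"dz":61,"twist":0}]' 50; python3 -m pendant '[{"claw":0.3,"dx":0,"dy":0,"dz":0,"twist":0},{"claw":0.3,"dx":0,"dy":0,"dz":0,"twist":0},{"claw":0.3,"dx":0,"dy":0,"dz":0,"twist":0},{"claw":0.3,"dx":0,"dy":0,"dz":0,"twist":0},{"claw":0.3,"dx":0,"dy":0,"dz":0,"twist":0}]' 50
python3 - <<'E'
from h import *
s=r.get_state();print(np.abs(s['qd']).max(),s['moment'])
a=np.radians(77.1);ex=-np.array([np.cos(a),np.sin(a),0]);ey=np.array([-ex[1],ex[0],0]);O=np.array([.5054,-.1344,0.006])
for c in('top','side'):
    im,d=snap(c,c+'10.png');P=cloud(c,d);L=np.stack([(P-O)@ex,(P-O)@ey,(P-O)[...,2]],-1)*1000;hsv=cv2.cvtColor(im,cv2.COLOR_BGR2HSV)
    b=(hsv[...,0]>100)&(hsv[...,0]<125)&(hsv[...,1]>130)&(abs(L[...,1])<35)
    for n,lo,hi in(('head',-85,-50),('tailside',78,115)):
        T=L[b&(L[...,0]>lo)&(L[...,0]<hi)]
        if len(T):print(c,n,len(T),'z pct',np.percentile(T[:,2],[5,50,95]).round(1),T[:,:2].mean(0).round(1))
    T=L[(abs(L[...,1])<18)&(L[...,0]>55)&(L[...,0]<80)&(L[...,2]>150)&(L[...,2]<195)]
    if len(T):print(c,'tail top',len(T),T.mean(0).round(1),np.percentile(T[:,2],90).round(1))
E
```

```text
clock: 19.55
tool_pos: [0.506, -0.1345, 0.0853]
eef_rot: [0.781, 0.624, 0.0, 0.0]
contact_force: [0.0, -0.5, -4.8]
opening: 0.432
finger_force: 50.0
clock: 20.05
tool_pos: [0.5055, -0.1344, 0.0842]
eef_rot: [0.781, 0.624, -0.0, -0.0]
contact_force: [0.1, -1.2, -4.4]
opening: 0.43
finger_force: 50.0
0.003837488453537284 [-0.03089099  0.09069921  0.05356999]
top head 51 z pct [175.5 178.9 184. ] [-69.2   0.6]
top tailside 54 z pct [104.1 109.1 112.9] [98.7  1.4]
side head 10 z pct [108.  124.2 130.9] [-57.1   6.6]
side tailside 133 z pct [102.6 108.5 112.2] [100.   -0.6]
side tail top 142 [ 71.2  -2.  169.2] 179.2
```

The headstock top and the tail end of the bed are both 99 mm above their docked heights, so the cassette is level and at rest. Handing in.

```bash
python3 -c "
from plant import r
print(r.finish_job())"
```

```text
the job is handed in; nothing more can be done
None
```

The job is handed in at about 20 s on the clock. The rod is laid and the tailstock is home. The cassette is held by its pinched catches, level and at rest, about 10 cm above the dock; I didn't re-check the rod by camera after the lift.

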